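# Close up the stock trays and lay in the hoe heads

### The arm

A 6-joint arm with a two-finger parallel gripper is mounted at the origin on the work surface. World frame = base frame: x ahead of the robot, y to its left, z up, the work surface at z = 0. Lengths are in m, angles in rad, forces in N, time in s.
With the tool pointing down it reaches from about 0.3 to 0.875 m from the base axis. Payload 6.4 kg.
Tool frame: the origin (TCP) lies midway between the tips of the shut fingers; the grasp point (between the pads) lies 19 mm behind it (ctrl.tcp_to_grasp is the distance from the TCP to the grasp point, in m); z points along the fingers, y is the direction in which the jaws open and shut (so a half turn about z gives the same grasp; the last joint's range is limited). The gripper opens to 85 mm and grips with 20 to 120 N. Pads are 22 mm wide; open, the fingers measure 114 mm over their backs; the gripper's body (76 mm by 85 mm) begins 54 mm behind the grasp point. The pads swing forward as they close: fully open they stand 13 mm farther back than shut.
Start: joints at [-1.495, 0.181, 1.607, -0, 1.354, -0.206], TCP at [0.16, -0.552, 0.231] pointing down, gripper open.
Joint ranges: [-2.99, 2.99], [-0.89, 2.07], [0.3, 2.58], [-1.14, 4.28], [0, 2.63], [-3.12, 3.12]. Speed limits (rad/s): [2.57, 2.57, 3.01, 3.14, 3.14, 3.14].

### API

Orientations are given as a unit quaternion [w, x, y, z].
In Python, from bench import monitor, imaging, order, spotter, ctrl gives the robot as it stands.
- The arm moves only by the shell command python3 -m pendant 'ROWS'. ROWS is JSON, a list that holds one entry, the list of rows, each a list of 5 numbers: the shift along the world's x, y, z in mm, then the turn about the world's z in degrees, then the finger opening in mm, from 0 to 85.4. A call has 1 to 8 rows; each row shifts and turns the commanded pose from where the row before left it; what a row does not reach is not made up. A row lasts 1/8 s, in which the tool goes at most 62.5 mm and 10.7 degrees, less where a joint would pass 70% of its speed; a pose out of reach is approached as far as the arm can. A call with a gripper value outside its range is refused whole. The fingers move at their own pace and stop on an object; the grip force is fixed at half the most. Time passes only in rows, so rows that do not move let the fingers close. It gives the time, the measured TCP pose, the force and the opening at its end, in the units of the state.
- monitor.get_obs(): the state, without advancing time (a new reading comes with each control period).
- imaging.camera(name): name is "scene" or "top"; returns a dict with "img" (400x640x3 uint8, red, green, blue), "vfov" (degrees; the focal length in pixels is half the picture's height over the tangent of half this angle, whatever the lens; pixels are square), "cx", "cy" (the principal point, pixels), "origin" and "orientation" of the camera in the world. Camera axes: x right, y down, z forward; pixel columns grow to the right and rows downward; lengths in m; the calibration is good to about 2 mm. A picture is of the moment at which its call begins. There is no depth.
- order.hand_in(): hands the job in, once; it reports no verdict.
Trained networks look in the newest picture that a camera, given by its name, has taken for a name from the list of things; names that differ only in an ending like _2 or _b are one class to them, and where a whole thing is asked for, a point or a joint stands for the part that bears it (a point fixed in the world has none). Each returns a list of dicts, best first, with "confidence" (0 to 1); they miss things now and then, are a little off and sometimes report something else, mostly with a low value. They report only what shows in the picture. A call takes as long as a camera call. They do not tell look-alikes from the thing itself.
- spotter.recognise(camera, thing): "at" ([x, y, z] in m, in the coordinates of the camera as it stood for that picture, good to about 4 mm: the middle of the surface that is visible of it).
- spotter.tip_of(camera, thing): "at" ([x, y, z] in m, in the coordinates of the camera as it stood for that picture, good to about 4 mm: a listed point, or the origin of a listed thing).
The state is a dict: "time_s": time; "q": joint angles; "dq": joint speeds; "joint_efforts": joint torques, N m; "eef_pos": TCP position; "eef_rot": TCP orientation; "wrist_force": force on the tool from outside, world axes, zero at the start; "torque": the same for the moment, N m; "opening": opening from 0.0 (shut) to 1.0 (fully open).
Only numpy, scipy, OpenCV 4.12 (cv2) and the standard library are available. Lean on these libraries where they do the work, as an engineer would, in place of code of your own. Each camera call takes 0.05 s, during which the arm holds its last target. There are 200 camera calls.

### The job

Close up the row of stock trays while they are still empty: bring the three loose trays up flush, each against its neighbour, to the fixed end tray on the right, with no gaps left and all front edges in one line. Then lay every hoe head from the bench into the trays, one to a pocket, flat on the pocket floor with its eye towards the front edge (the robot's side) and its blade to the back; any pocket will do. Leave the row closed up, and leave the hammer, can, box and brush where they are.

Things in the scene. Friction and masses are not known exactly. Their poses are not given: they have to be found in the camera images.
- end_tray: narrow plywood tray screwed to the bench at the row's right end: 142 mm deep (x), 86 wide (y), 30 high, 8 mm walls and floor, one pocket 70 x 126 mm inside. Origin: centre of underside; x to the back (away from the robot), y left along the row, z up. The front edge, with card holders, is at -x.
- tray_a: loose plywood tray, the middle one of the row, next to the end tray: 142 mm deep (x), 164 wide (y), 30 high; walls, floor and middle divider (along x, through the origin) 8 mm thick; two pockets, each 70 x 126 mm inside. Origin: centre of underside; x to the back, y left, z up. 0.45 kg; slides with a few newtons; divider or walls can be pinched from above.
- tray_b: loose plywood tray, next in the row, left of tray_a: 142 mm deep (x), 164 wide (y), 30 high; walls, floor and middle divider (along x, through the origin) 8 mm thick; two pockets, each 70 x 126 mm inside. Origin: centre of underside; x to the back, y left, z up. 0.45 kg; slides with a few newtons; divider or walls can be pinched from above.
- tray_c: loose narrow plywood tray, the leftmost of the row: like the end tray (142 mm deep, 86 wide, 30 high, 8 mm walls and floor, one pocket 70 x 126 mm inside) but not screwed down. Origin and axes as the others. 0.28 kg.
- end_pocket (a point): on the pocket floor, 8 mm above the bench, where a head's eye belongs: mid width, 31 mm behind the inner face of the front wall (32 mm in front of the tray's middle); axes as the tray's
- a_pocket_right (a point): the same in the right-hand pocket of tray_a
- a_pocket_left (a point): the same in the left-hand pocket of tray_a
- b_pocket_right (a point): the same in the right-hand pocket of tray_b
- b_pocket_left (a point): the same in the left-hand pocket of tray_b
- c_pocket (a point): the same in tray_c
- hoe1: forged dark steel hoe head lying flat: upright round (eight-sided) eye 42 mm across, 55 high, 5 mm wall, open through, and a flat blade 6 mm thick (neck 7) from the eye's foot to 84 mm from its axis, up to 52 wide; 105 mm overall. Origin: on the eye's axis at the underside; x along the blade, z up the eye. About 0.36 kg. May be absent.
- hoe2: another such head. May be absent.
- hoe3: another such head. May be absent.
- hoe4: another such head. May be absent.
- hoe5: another such head. May be absent.
- hoe6: another such head. May be absent.
- hammer: hammer lying at the right of the bench, about 260 mm long; leave alone
- oil_can: green can, 64 mm across, 110 mm high; leave alone
- file_box: cardboard box 100 x 160 x 50 mm at the left of the bench; leave alone
- brush: brush lying at the left of the bench, about 200 mm long; leave alone
Things that resemble listed ones, but are neither listed nor needed, are in the scene too. What is shaped like the hoe6 but orange is not meant.

How it is judged:
By the outcome, as a careful person would: the job done as asked, in the order asked, and still so for the second after the job is handed in, with the robot touching nothing.
Of hoe1, hoe2, hoe3, hoe4, hoe5, hoe6 only 4 to 6 are there at a start; the rules pass over those that are not, and their reading is None.
At some moment in a run one of hoe1, hoe2, hoe3, hoe4, hoe5, hoe6, tray_a, tray_b, tray_c may be knocked a few centimetres aside while the robot is not near it.
Once in a run the grip may slacken for a moment while it holds something.
It also fails if it takes over 210 s, if anything falls off the work surface, if the arm or the gripper's body presses on something with over 40 N, if the wrist force passes 120 N, or if a joint passes its speed limit or range.

## Working session

There is one attempt and no reset: what is moved stays moved. The work goes in short steps, Python scripts to look and compute and a shell command to move; the robot and the scene stay as the last step left them, time stands still between calls to the robot, and variables do not carry over. Pictures are saved under pics/ and viewed, about 12 in all and at most 16, crops included, and the job is handed in when it is done.

```bash
ls; mkdir -p pics; cat > h.py <<'E'
from bench import monitor, imaging, order, spotter, ctrl
import numpy as np, cv2
from scipy.spatial.transform import Rotation as R
def rot(q): return R.from_quat([q[1],q[2],q[3],q[0]]).as_matrix()
def cam(n):
    c=imaging.camera(n); c['R']=rot(c['orientation']); c['o']=np.array(c['origin'])
    h=c['img'].shape[0]; c['f']=h/2/np.tan(np.radians(c['vfov'])/2); return c
def w(c,p): return c['R']@np.array(p)+c['o']
def px(c,P):
    p=c['R'].T@(np.array(P)-c['o']); return c['f']*p[:2]/p[2]+[c['cx'],c['cy']]
def ray(c,u,v,z):
    d=c['R']@np.array([(u-c['cx'])/c['f'],(v-c['cy'])/c['f'],1]); return c['o']+d*(z-c['o'][2])/d[2]
def save(c,n,crop=None,s=1):
    im=c['img'][:,:,::-1]
    if crop: im=im[crop[1]:crop[3],crop[0]:crop[2]]
    cv2.imwrite('pics/'+n,cv2.resize(im,None,fx=s,fy=s,interpolation=cv2.INTER_CUBIC))
E
python3 - <<'E'
from h import *
np.set_printoptions(precision=3,suppress=True)
for n in ['scene','top']:
    c=cam(n); save(c,n+'0.png'); print(n,c['o'],c['R'].tolist(),c['f'],c['cx'],c['cy'])
    for t in ['hoe1','tray_a','tray_c','end_tray','end_pocket','hammer','oil_can','file_box','brush']:
        for fn in ([spotter.tip_of] if t not in('x',) else []):
            for r in fn(n,t): 
                P=w(c,r['at']); print(t,P,px(c,P).round(),round(r['confidence'],2))
o=monitor.get_obs(); print(o['time_s'],o['eef_pos'],o['eef_rot'],o['wrist_force'],o['opening'],ctrl.tcp_to_grasp)
E
```

```text
pics
scene [ 1.126 -0.619  1.412] [[0.7274207503165255, 0.5662832415831104, -0.38753366603569755], [0.6860580492092302, -0.6113369350927524, 0.39445089036105013], [-0.013542714800522104, -0.5528023535528086, -0.833202348041763]] 477.8738904485057 319.05962870704184 195.3160546412744
hoe1 [ 0.415 -0.107  0.   ] [277. 214.] 0.95
hoe1 [ 0.407  0.263 -0.001] [346. 152.] 0.84
hoe1 [0.555 0.359 0.003] [393. 157.] 0.73
hoe1 [ 0.429  0.118 -0.001] [324. 178.] 0.68
hoe1 [ 0.397 -0.243  0.001] [244. 236.] 0.57
hoe1 [ 0.605 -0.037  0.01 ] [331. 233.] 0.18
tray_a [ 0.632 -0.199 -0.002] [303. 272.] 0.91
tray_a [ 0.641  0.188 -0.001] [381. 199.] 0.66
tray_a [ 0.634  0.004 -0.002] [345. 232.] 0.6
tray_c [ 0.632 -0.199 -0.002] [303. 272.] 0.91
tray_c [ 0.641  0.188 -0.001] [381. 199.] 0.66
tray_c [ 0.634  0.004 -0.002] [345. 232.] 0.6
end_tray [ 0.638 -0.356 -0.003] [269. 308.] 0.65
end_pocket [ 0.602 -0.358  0.012] [260. 299.] 0.94
hammer [ 0.334 -0.469  0.   ] [178. 270.] 0.72
hammer [ 0.599 -0.513  0.001] [221. 336.] 0.57
file_box [ 0.562  0.555 -0.002] [426. 130.] 0.6
brush [ 0.341  0.473 -0.002
[... 656 characters left out ...]
y_c [0.641 0.184 0.001] [289. 162.] 0.76
tray_c [ 0.636 -0.205  0.003] [401. 171.] 0.75
tray_c [0.633 0.005 0.004] [340. 167.] 0.64
end_tray [ 0.632 -0.361 -0.001] [446. 175.] 0.85
end_tray [ 0.394 -0.242  0.008] [409. 240.] 0.31
end_pocket [ 0.599 -0.36   0.01 ] [446. 183.] 0.73
hammer [ 0.337 -0.474  0.003] [479. 263.] 0.6
hammer [0.344 0.462 0.002] [199. 241.] 0.45
hammer [ 0.433  0.118 -0.001] [303. 222.] 0.21
oil_can [ 0.598 -0.516  0.003] [491. 187.] 0.86
file_box [0.567 0.552 0.002] [180. 175.] 0.69
file_box [ 0.598 -0.517  0.   ] [491. 188.] 0.18
brush [0.341 0.461 0.002] [199. 242.] 0.7
1.0 [ 0.16  -0.552  0.231] [0.   0.99 0.14 0.  ] [-0.195  0.852  0.326] 0.9961835698876694 0.0187
```

View pics/scene0.png

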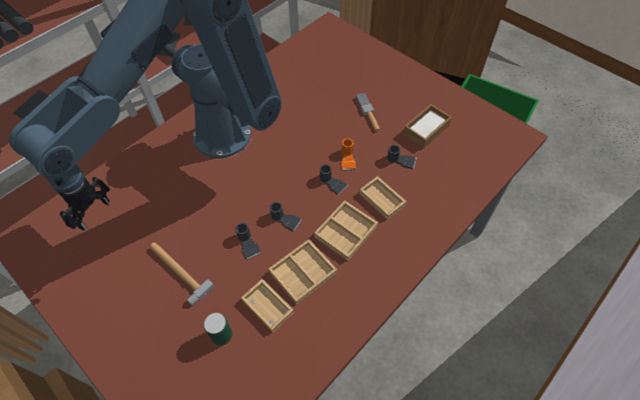

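View pics/top0.png

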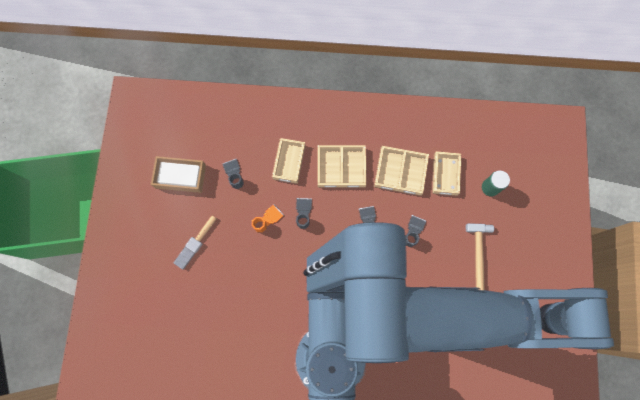

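The scene shows four dark heads (scene px 243,235; 277,212; 326,175; 394,155), one orange decoy at (347,152), and a row of four trays with gaps, where tray_a and tray_c look turned. I'll fit silhouettes to get the yaws.

```bash
cat > fit.py <<'E'
from h import *
from scipy.optimize import minimize
np.set_printoptions(precision=4,suppress=True)
S=4
def box(dx,dy,z): return np.array([[a*dx/2,b*dy/2,c] for a in(-1,1) for b in(-1,1) for c in(0,z)])
WIDE=[box(.142,.164,.03)]; NARROW=[box(.142,.086,.03)]
an=np.radians(22.5+45*np.arange(8)); r=.021/np.cos(np.pi/8)
HOE=[np.array([[r*np.cos(t),r*np.sin(t),z] for t in an for z in(0,.055)]),
     np.array([[x,y,z] for x,y in((.015,.011),(.015,-.011),(.045,.026),(.045,-.026),(.084,.026),(.084,-.026)) for z in(0,.006)])]
def mask(c,kind):
    hsv=cv2.cvtColor(c['img'],cv2.COLOR_RGB2HSV).astype(int); H,s,v=hsv[...,0],hsv[...,1],hsv[...,2]
    if kind=='tray': m=(H>12)&(H<32)&(s>50)&(v>70)
    else: m=(s<90)&(v<135)
    return m.astype(np.uint8)
def fit(cams,parts,kind,x0,win=45):
    tg=[]
    for c in cams:
        u,v=px(c,[x0[0],x0[1],.01]).round().astype(int); u0,v0=u-win,v-win
        m=mask(c,kind)[v0:v0+2*win,u0:u0+2*win]
        if kind=='tray': m=cv2.morphologyEx(m,cv2.MORPH_CLOSE,np.ones((5,5)))
        m=cv2.resize(m*255,None,fx=S,fy=S,interpolation=cv2.INTER_LINEAR)>127
        # keep components overlapping initial render
        tg.append((c,u0,v0,m))
    def render(p,c,u0,v0,shape):
        im=np.zeros(shape,np.uint8); Rz=R.from_euler('z',p[2]).as_matrix()
        for P in parts:
            q=np.array([(px(c,Rz@a+[p[0],p[1],0])-[u0,v0]+.5)*S-.5 for a in P]).astype(np.float32)
            cv2.fillConvexPoly(im,np.round(cv2.convexHull(q)*16).astype(np.int32),1,shift=4)
        return im>0
    T=[]
    for c,u0,v0,m in tg:
        i=cv2.dilate(render(x0,c,u0,v0,m.shape).astype(np.uint8),np.ones((7*S,7*S)))
        T.append((c,u0,v0,m&(i>0)))
    def cost(p):
        e=0
        for c,u0,v0,m in T:
            q=render(p,c,u0,v0,m.shape); e+=1-(q&m).sum()/max(1,(q|m).sum())
        return e/len(T)
    best=None
    for dy in ((-.35,0,.35) if kind=='hoe' else (-.12,0,.12)):
        s=np.array([x0[0],x0[1],x0[2]+dy]); sim=np.vstack([s,s+[.008,0,0],s+[0,.008,0],s+[0,0,.15]])
        o=minimize(cost,s,method='Nelder-Mead',options=dict(initial_simplex=sim,xatol=2e-4,fatol=1e-4,maxiter=150))
        if best is None or o.fun<best.fun: best=o
    return best.x,best.fun
def show(tag,x,e): print(tag,'x %.1f y %.1f mm yaw %.1f deg'%(x[0]*1e3,x[1]*1e3,np.degrees(x[2])),'err %.2f'%e)
E
python3 - <<'E'
from fit import *
s,t=cam('scene'),cam('top')
for n,p,x0 in [('end',NARROW,(.635,-.358,0)),('a',WIDE,(.635,-.202,0)),('b',WIDE,(.634,.004,0)),('c',NARROW,(.641,.186,0))]:
    for g in([s],[t],[s,t]): show(n,*fit(g,p,'tray',x0))
for x0 in [(.397,-.243,-.3),(.415,-.11,0),(.431,.117,0),(.557,.358,.3)]:
    for g in([s],[s,t]): show('hoe',*fit(g,HOE,'hoe',x0))
E
```

```text
end x 634.3 y -355.5 mm yaw -1.7 deg err 0.04
end x 635.6 y -359.4 mm yaw -1.2 deg err 0.05
end x 634.9 y -357.9 mm yaw -1.5 deg err 0.07
a x 634.1 y -201.4 mm yaw -6.9 deg err 0.03
a x 635.4 y -204.6 mm yaw -6.8 deg err 0.04
a x 634.6 y -203.1 mm yaw -7.2 deg err 0.04
b x 635.2 y 4.1 mm yaw 4.3 deg err 0.02
b x 637.6 y 1.2 mm yaw 4.0 deg err 0.03
b x 636.5 y 2.1 mm yaw 3.9 deg err 0.04
c x 642.0 y 186.5 mm yaw -6.6 deg err 0.03
c x 643.9 y 184.8 mm yaw -6.3 deg err 0.05
c x 643.2 y 185.5 mm yaw -6.4 deg err 0.05
hoe x 395.8 y -241.6 mm yaw -19.4 deg err 0.06
hoe x 395.3 y -241.5 mm yaw -20.1 deg err 0.18
hoe x 418.5 y -108.7 mm yaw 13.7 deg err 0.05
hoe x 418.2 y -108.9 mm yaw 11.9 deg err 0.30
hoe x 433.4 y 121.1 mm yaw 2.4 deg err 0.06
hoe x 432.6 y 119.3 mm yaw 2.4 deg err 0.12
hoe x 555.1 y 357.5 mm yaw 25.7 deg err 0.07
hoe x 555.1 y 355.7 mm yaw 25.5 deg err 0.11
```

```bash
python3 -m pendant '[[[40,29,0,-2,40],[40,29,0,-2,40],[40,29,0,-2,40],[40,29,0,-2,40],[40,29,0,-2,40],[40,29,0,-2,40],[40,29,0,-2,40],[40,29,0,-2,40]]]' && python3 -m pendant '[[[40,29,0,-2,40],[40,29,0,-2,40],[40,29,0,-2,40],[35,29,0,-1,40],[0,0,-50,0,40],[0,0,-50,0,40],[0,0,0,0,40]]]'
cat > pose.py <<'E'
from fit import *
o=monitor.get_obs(); M=rot(o['eef_rot'])
print('t %.2f'%o['time_s'],'tcp',np.array(o['eef_pos'])*1e3,'yaw %.1f'%np.degrees(np.arctan2(M[1,0],M[0,0])),'F',np.array(o['wrist_force']),'op %.2f'%o['opening'],'q',np.array(o['q']))
E
python3 pose.py
```

```text
time_s: 2.1
eef_pos: [0.4812, -0.3193, 0.2314]
eef_rot: [0.0, 1.0, 0.001, 0.0]
wrist_force: [-0.8, -0.5, 0.7]
opening: 0.472
time_s: 2.98
eef_pos: [0.6317, -0.2024, 0.1261]
eef_rot: [-0.002, 0.998, -0.06, -0.005]
wrist_force: [0.1, -0.1, 0.1]
opening: 0.471
t 2.98 tcp [ 631.6635 -202.4402  126.1264] yaw -6.8 F [ 0.1064 -0.1126  0.1293] op 0.47 q [-0.4887  0.4798  1.4419  0.      1.2302  1.2015]
```

```bash
python3 -m pendant '[[[0,0,-50,0,40],[0,0,-40,0,40],[0,0,-18,0,40],[0,0,0,0,40],[0,0,0,0,40]]]' && python3 pose.py && python3 -m pendant '[[[0,0,0,0,0],[0,0,0,0,0],[0,0,0,0,0],[0,0,0,0,0],[0,0,0,0,0]]]' && python3 pose.py
```

```text
time_s: 3.6
eef_pos: [0.6367, -0.2053, 0.026]
eef_rot: [0.001, 0.998, -0.06, 0.002]
wrist_force: [-0.0, -0.2, 0.3]
opening: 0.47
t 3.60 tcp [ 636.6671 -205.2937   25.9975] yaw -6.9 F [-0.0218 -0.1956  0.2651] op 0.47 q [-0.489   0.6108  1.4742  0.      1.0526  1.2015]
time_s: 4.22
eef_pos: [0.6361, -0.2041, 0.0252]
eef_rot: [0.0, 0.998, -0.06, 0.001]
wrist_force: [-0.7, 2.9, 7.0]
opening: 0.062
t 4.22 tcp [ 636.0626 -204.1272   25.2079] yaw -6.8 F [-0.6532  2.8976  6.9766] op 0.06 q [-0.4882  0.6111  1.4755  0.0009  1.0527  1.2015]
```

```bash
python3 - <<'E'
from fit import *
s=cam('scene'); save(s,'grip.png',(220,180,420,340),4)
E
```

```text
(no output)
```

View pics/grip.png

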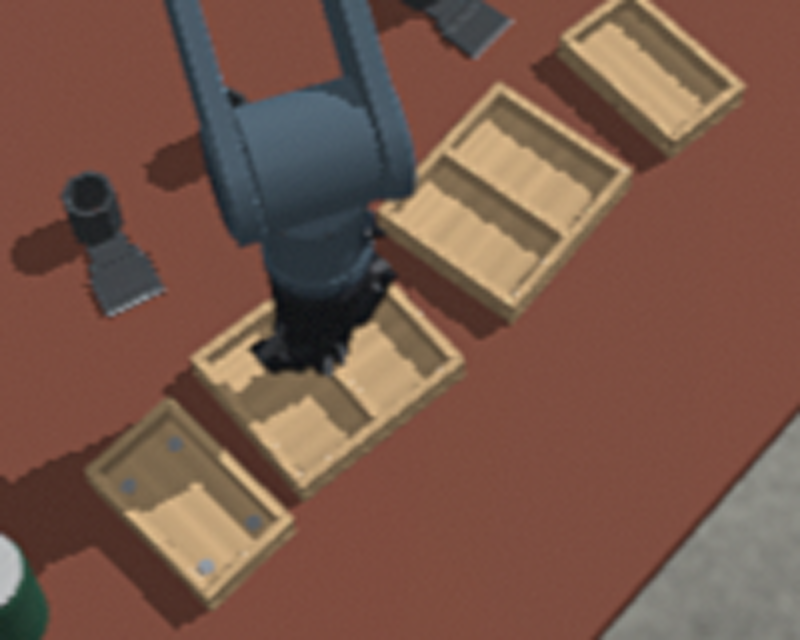

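The gripper is on the divider, but it's shallow (TCP z 25). I'll reopen, go 11 mm lower and regrip.

```bash
python3 -m pendant '[[[0,0,0,0,40],[0,0,0,0,40],[0,0,-11,0,40],[0,0,0,0,40]]]' && python3 pose.py && python3 -m pendant '[[[0,0,0,0,0],[0,0,0,0,0],[0,0,0,0,0],[0,0,0,0,0],[0,0,0,0,0]]]' && python3 pose.py
```

```text
time_s: 4.78
eef_pos: [0.6337, -0.2038, 0.0105]
eef_rot: [-0.001, 0.998, -0.06, -0.001]
wrist_force: [-0.2, -0.0, -0.3]
opening: 0.471
t 4.78 tcp [ 633.6863 -203.832    10.4719] yaw -6.9 F [-0.1813 -0.012  -0.2511] op 0.47 q [-0.4891  0.6314  1.4791 -0.0001  1.0341  1.2015]
time_s: 5.4
eef_pos: [0.635, -0.2044, 0.0125]
eef_rot: [0.0, 0.998, -0.06, 0.0]
wrist_force: [-0.0, 1.1, 0.2]
opening: 0.074
t 5.40 tcp [ 635.0318 -204.3797   12.4578] yaw -6.9 F [-0.0386  1.0855  0.2211] op 0.07 q [-0.4889  0.6292  1.4777 -0.      1.0344  1.2015]
```

```bash
python3 -m pendant '[[[0,0,0,3,0],[0,0,0,2.5,0],[3,-10,0,0,0],[0,-10,0,0,0],[0,-6,0,0,0],[0,0,0,0,0],[0,0,0,0,0]]]' && python3 pose.py && python3 -m pendant '[[[0,-2,0,0,0],[0,-2,0,0,0],[0,0,0,0,0]]]' && python3 pose.py && python3 - <<'E'
from fit import *
s,t=cam('scene'),cam('top')
for n,p,x0 in [('end',NARROW,(.635,-.358,0)),('a',WIDE,(.637,-.232,0))]:
    show(n,*fit([s],p,'tray',x0))
save(s,'a1.png',(220,180,380,340),4)
E
```

```text
time_s: 6.28
eef_pos: [0.6384, -0.2307, 0.0125]
eef_rot: [0.0, 1.0, -0.012, 0.001]
wrist_force: [3.3, 2.1, 0.2]
opening: 0.075
t 6.28 tcp [ 638.3807 -230.6516   12.4692] yaw -1.4 F [3.2517 2.0675 0.1528] op 0.07 q [-0.5212  0.6495  1.4442  0.0002  1.0466  1.0735]
time_s: 6.65
eef_pos: [0.6384, -0.2307, 0.0125]
eef_rot: [-0.002, 1.0, -0.012, -0.0]
wrist_force: [3.2, 13.8, 6.4]
opening: 0.076
t 6.65 tcp [ 638.3909 -230.7182   12.4608] yaw -1.3 F [ 3.2248 13.8283  6.3766] op 0.08 q [-0.5233  0.6513  1.4413  0.0049  1.0515  1.0682]
end x 634.3 y -353.7 mm yaw -0.6 deg err 0.13
a x 636.8 y -246.5 mm yaw -0.4 deg err 0.29
```

View pics/a1.png

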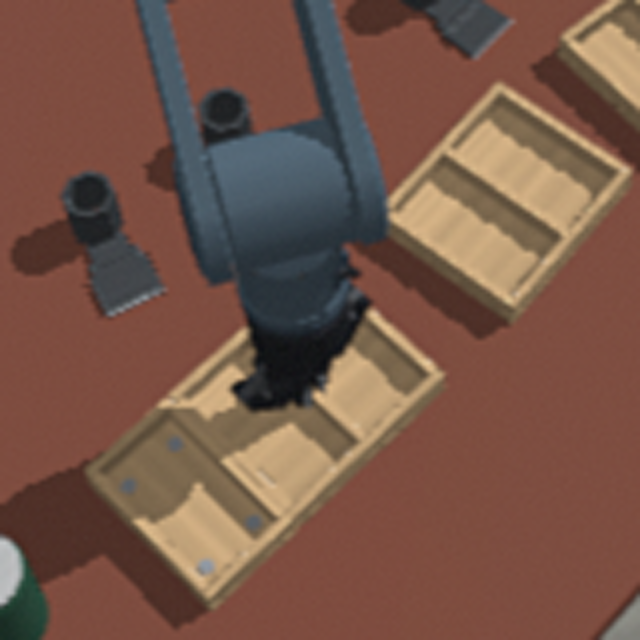

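Tray_a has met the end tray with a 14 N push, and the front edges look in line. On to tray_b.

```bash
python3 -m pendant '[[[0,2,0,0,0],[0,0,0,0,40],[0,0,0,0,40],[0,0,40,0,40],[0,0,60,0,40],[0,20,0,0,40],[0,45,0,1,40],[0,45,0,1,40]]]' && python3 -m pendant '[[[0,45,0,1,40],[0,45,0,1,40],[-2,35,0,1,40],[0,0,0,0,40]]]' && python3 pose.py && python3 - <<'E'
from fit import *
s,t=cam('scene'),cam('top')
for g in([s],[t]):
  for n,p,x0 in [('end',NARROW,(.635,-.358,0)),('a',WIDE,(.637,-.232,0)),('b',WIDE,(.636,.002,0)),('c',NARROW,(.643,.185,0))]:
    show(n,*fit(g,p,'tray',x0))
E
```

```text
time_s: 7.75
eef_pos: [0.6372, -0.1218, 0.1116]
eef_rot: [0.0, 1.0, 0.005, -0.0]
wrist_force: [0.0, -0.1, -0.3]
opening: 0.466
time_s: 8.25
eef_pos: [0.635, 0.0051, 0.1114]
eef_rot: [-0.0, 0.999, 0.034, -0.001]
wrist_force: [-0.1, 0.2, 0.1]
opening: 0.468
t 8.25 tcp [634.976    5.1012 111.4042] yaw 3.8 F [-0.0784  0.1687  0.1115] op 0.47 q [-0.1785  0.4352  1.5386 -0.0001  1.1693  1.3253]
end x 633.6 y -354.2 mm yaw -0.6 deg err 0.13
a x 636.6 y -245.1 mm yaw -1.6 deg err 0.08
b x 635.4 y 4.3 mm yaw 3.9 deg err 0.11
c x 642.0 y 186.7 mm yaw -6.4 deg err 0.04
end x 636.2 y -354.6 mm yaw 1.2 deg err 0.15
a x 638.4 y -237.2 mm yaw -1.3 deg err 0.08
b x 651.7 y -19.7 mm yaw -10.8 deg err 0.86
c x 644.0 y 184.8 mm yaw -6.2 deg err 0.05
```

```bash
python3 -m pendant '[[[0,-2,-50,0,40],[0,0,-40,0,40],[0,0,-9,0,40],[0,0,0,0,40],[0,0,0,0,0],[0,0,0,0,0],[0,0,0,0,0],[0,0,0,0,0]]]' && python3 pose.py && python3 -m pendant '[[[0,0,0,-2.6,0],[0,0,0,-2.6,0],[5.5,-14,0,0,0],[0,-14,0,0,0],[0,-14,0,0,0],[0,-14,0,0,0],[0,-8,0,0,0],[0,0,0,0,0]]]' && python3 pose.py
```

```text
time_s: 9.35
eef_pos: [0.6377, 0.0011, 0.0158]
eef_rot: [0.0, 0.999, 0.032, 0.002]
wrist_force: [-0.2, 3.2, 6.9]
opening: 0.076
t 9.35 tcp [637.6526   1.0572  15.7622] yaw 3.7 F [-0.1975  3.1525  6.8877] op 0.08 q [-0.1845  0.5703  1.5653  0.0008  1.0022  1.3219]
time_s: 10.35
eef_pos: [0.6432, -0.0634, 0.0158]
eef_rot: [0.0, 1.0, -0.014, 0.002]
wrist_force: [1.1, 2.8, 6.0]
opening: 0.076
t 10.35 tcp [643.1824 -63.3894  15.7708] yaw -1.6 F [1.1365 2.8451 5.9948] op 0.08 q [-0.282   0.5855  1.5407  0.001   1.0116  1.3155]
```

```bash
python3 -m pendant '[[[0,-2,0,0,0],[0,-2,0,0,0],[0,0,0,0,0]]]' && python3 pose.py && python3 -m pendant '[[[0,-2,0,0,0],[0,-1,0,0,0],[0,0,0,0,0]]]' && python3 pose.py; python3 - <<'E'
from fit import *
s=cam('scene'); save(s,'b1.png',(230,170,390,340),3.5)
E
```

```text
time_s: 10.72
eef_pos: [0.6431, -0.066, 0.0158]
eef_rot: [-0.001, 1.0, -0.013, 0.002]
wrist_force: [0.0, 6.6, 7.2]
opening: 0.076
t 10.72 tcp [643.1183 -65.9847  15.761 ] yaw -1.5 F [0.0423 6.5938 7.1516] op 0.08 q [-0.2866  0.586   1.5399  0.0026  1.0124  1.3096]
time_s: 11.1
eef_pos: [0.6431, -0.0667, 0.0157]
eef_rot: [-0.002, 1.0, -0.013, 0.002]
wrist_force: [-0.0, 13.5, 7.3]
opening: 0.08
t 11.10 tcp [643.0924 -66.7341  15.7204] yaw -1.5 F [-0.0363 13.4925  7.3268] op 0.08 q [-0.2891  0.5864  1.5393  0.0058  1.0136  1.3051]
```

View pics/b1.png

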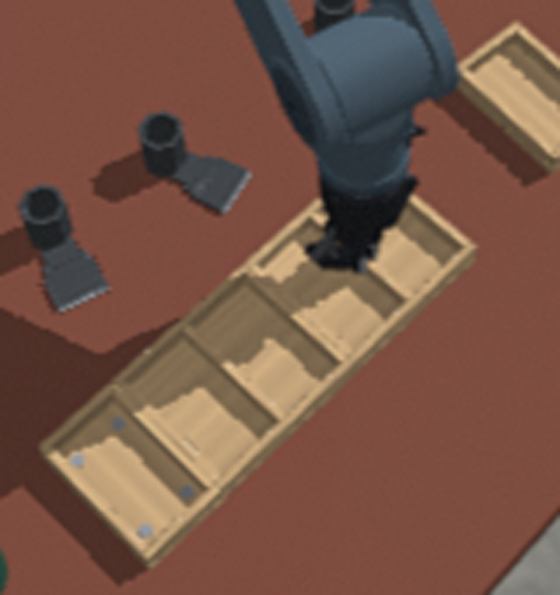

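```bash
python3 -m pendant '[[[0,2,0,0,0],[0,0,0,0,40],[0,0,0,0,40],[0,0,40,0,40],[0,0,60,0,40],[0,20,0,0,40],[0,45,0,-1,40],[0,45,0,-1,40]]]' && python3 -m pendant '[[[0,45,0,-1,40],[0,45,0,-1,40],[0,45,0,-1,40],[4,45,0,0,40],[0,0,0,0,40]]]' && python3 pose.py && python3 - <<'E'
from fit import *
s,t=cam('scene'),cam('top')
ROW=[box(.142,.086,.03)+[0,-.207,0],box(.142,.164,.03)+[0,-.082,0],box(.142,.164,.03)+[0,.082,0]]
# whole row as one silhouette, origin at the a/b joint
for g in([s],[t]): show('row',*fit(g,ROW,'tray',(.640,-.150,-.025),100))
show('c',*fit([s],NARROW,'tray',(.643,.185,-.1)))
show('c',*fit([t],NARROW,'tray',(.643,.185,-.1)))
save(t,'row1.png',(270,120,500,260),3.4)
E
```

```text
time_s: 12.15
eef_pos: [0.6408, 0.0423, 0.1125]
eef_rot: [0.0, 0.999, -0.032, -0.0]
wrist_force: [0.0, 0.6, -0.6]
opening: 0.468
time_s: 12.78
eef_pos: [0.6443, 0.2249, 0.1121]
eef_rot: [-0.0, 0.998, -0.055, -0.001]
wrist_force: [0.4, -0.8, -0.8]
opening: 0.468
t 12.78 tcp [644.3311 224.946  112.0703] yaw -6.3 F [ 0.3616 -0.7726 -0.8078] op 0.47 q [0.1622 0.5284 1.4015 0.0005 1.2129 1.8432]
row x 638.8 y -149.9 mm yaw -1.3 deg err 0.01
row x 640.5 y -152.4 mm yaw -1.4 deg err 0.04
c x 642.0 y 186.8 mm yaw -6.2 deg err 0.03
c x 641.0 y 156.8 mm yaw 17.3 deg err 0.56
```

View pics/row1.png

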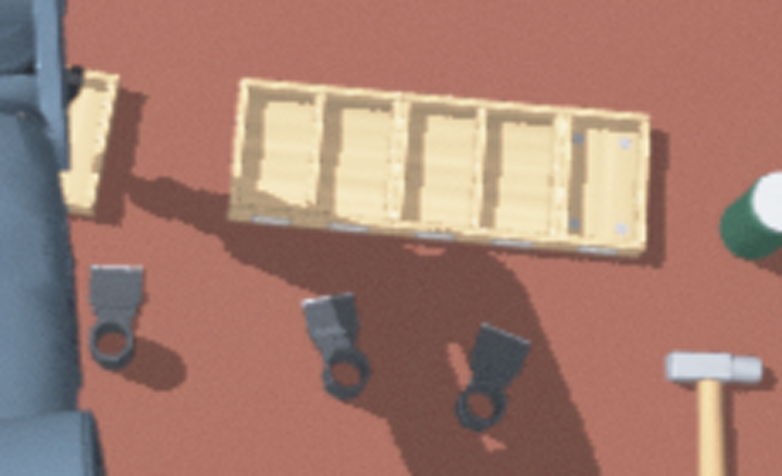

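```bash
python3 -m pendant '[[[2,0,-50,0,40],[0,0,-40,0,40],[0,0,-8,0,40],[0,0,0,0,40],[0,0,0,0,0],[0,0,0,0,0],[0,0,0,0,0],[0,0,0,0,0]]]' && python3 pose.py && python3 -m pendant '[[[0,0,0,2.5,0],[0,0,0,2.5,0],[-2,-20,0,0,0],[0,-20,0,0,0],[0,-20,0,0,0],[0,-20,0,0,0],[0,-20,0,0,0],[0,0,0,0,0]]]' && python3 pose.py && python3 -m pendant '[[[0,-15,0,0,0],[0,-11,0,0,0],[0,0,0,0,0]]]' && python3 pose.py
```

```text
time_s: 13.88
eef_pos: [0.6493, 0.2222, 0.018]
eef_rot: [-0.001, 0.998, -0.057, 0.002]
wrist_force: [-0.5, 1.4, 6.5]
opening: 0.068
t 13.88 tcp [649.3119 222.2463  18.0331] yaw -6.5 F [-0.4758  1.3791  6.4762] op 0.07 q [0.1572 0.6532 1.4243 0.0001 1.0595 1.8421]
time_s: 14.88
eef_pos: [0.6474, 0.1203, 0.018]
eef_rot: [0.0, 1.0, -0.014, 0.002]
wrist_force: [-0.3, -3.3, 6.0]
opening: 0.074
t 14.88 tcp [647.4347 120.2844  18.0066] yaw -1.6 F [-0.3073 -3.306   5.999 ] op 0.07 q [ 0.0043  0.6036  1.5057 -0.001   1.028   1.6036]
time_s: 15.25
eef_pos: [0.6474, 0.0973, 0.018]
eef_rot: [-0.001, 1.0, -0.014, 0.002]
wrist_force: [-0.6, 6.6, 6.5]
opening: 0.071
t 15.25 tcp [647.4018  97.2666  18.0148] yaw -1.6 F [-0.6293  6.5563  6.539 ] op 0.07 q [-0.0332  0.5962  1.5177  0.0034  1.023   1.5633]
```

```bash
python3 -m pendant '[[[0,-3,0,0,0],[0,-2,0,0,0],[0,0,0,0,0]]]' && python3 pose.py && python3 -m pendant '[[[0,2,0,0,0],[0,0,0,0,40],[0,0,0,0,40],[0,0,40,0,40],[0,0,50,0,40],[-40,0,0,0,40],[-50,0,0,0,60],[-50,0,0,0,75]]]' && python3 pose.py && python3 - <<'E'
from fit import *
s,t=cam('scene'),cam('top')
ROW=[box(.142,.086,.03)+[0,-.25,0],box(.142,.164,.03)+[0,-.125,0],box(.142,.164,.03)+[0,.039,0],box(.142,.086,.03)+[0,.164,0]]
for g in([s],[t]): show('row',*fit(g,ROW,'tray',(.641,-.108,-.025),110))
for x0 in [(.397,-.243,-.3),(.417,-.11,.2),(.432,.119,0),(.556,.356,.4)]:
    for g in([s],[t]): show('hoe',*fit(g,HOE,'hoe',x0))
save(s,'row2.png',(230,140,390,340),3)
E
```

```text
time_s: 15.62
eef_pos: [0.6474, 0.0971, 0.018]
eef_rot: [-0.004, 1.0, -0.013, 0.003]
wrist_force: [3.2, 23.4, 5.5]
opening: 0.072
t 15.62 tcp [647.3767  97.0886  18.016 ] yaw -1.5 F [ 3.2297 23.3691  5.4777] op 0.07 q [-0.0363  0.5951  1.5195  0.0101  1.0217  1.5557]
time_s: 16.62
eef_pos: [0.5039, 0.092, 0.1053]
eef_rot: [0.0, 1.0, -0.014, 0.0]
wrist_force: [-0.0, 2.4, 1.4]
opening: 0.87
t 16.62 tcp [503.9401  91.9511 105.3464] yaw -1.6 F [-0.0345  2.3852  1.3726] op 0.87 q [-0.0513  0.1971  1.8669 -0.0005  1.0775  1.5478]
row x 639.7 y -106.9 mm yaw -1.3 deg err 0.01
row x 641.3 y -110.5 mm yaw -1.3 deg err 0.13
hoe x 395.7 y -241.6 mm yaw -19.1 deg err 0.05
hoe x 393.0 y -242.2 mm yaw -20.8 deg err 0.17
hoe x 418.4 y -109.1 mm yaw 14.5 deg err 0.06
hoe x 415.6 y -111.6 mm yaw 13.1 deg err 0.16
hoe x 432.4 y 121.6 mm yaw 1.8 deg err 0.17
hoe x 416.2 y 102.1 mm yaw 3.8 deg err 0.38
hoe x 555.1 y 357.5 mm yaw 26.0 deg err 0.07
hoe x 554.6 y 354.1 mm yaw 25.3 deg err 0.10
```

View pics/row2.png

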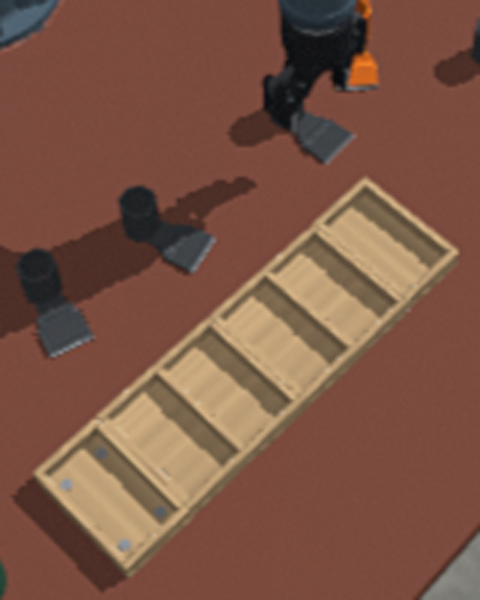

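The row is closed: an ideal closed-row silhouette fits with 1% error, and the front edges are in one line. Now the first head, at about (433,120).

```bash
python3 -m pendant '[[[-36,14,0,2,70],[-36,13,0,2,70],[0,0,0,0,70],[0,0,-40,0,70],[0,0,-30,0,70],[0,0,-10,0,70],[0,0,0,0,70]]]' && python3 pose.py && python3 -m pendant '[[[0,0,0,0,0],[0,0,0,0,0],[0,0,0,0,0],[0,0,0,0,0],[0,0,0,0,0]]]' && python3 pose.py && python3 -m pendant '[[[0,0,30,0,0],[0,0,40,0,0],[0,0,0,0,0]]]' && python3 pose.py; python3 - <<'E'
from h import *
s=cam('scene'); save(s,'h1.png',(270,100,390,220),4)
E
```

```text
time_s: 17.6
eef_pos: [0.434, 0.1193, 0.0252]
eef_rot: [0.0, 1.0, 0.021, -0.0]
wrist_force: [-0.4, 0.2, -0.2]
opening: 0.821
t 17.60 tcp [433.9706 119.2966  25.1992] yaw 2.4 F [-0.4419  0.171  -0.1895] op 0.82 q [ 0.0035  0.2212  2.0496 -0.0002  0.8714  1.5324]
time_s: 18.23
eef_pos: [0.4348, 0.1199, 0.0268]
eef_rot: [-0.0, 1.0, 0.021, 0.001]
wrist_force: [-0.9, 0.6, 5.7]
opening: 0.48
t 18.23 tcp [434.7982 119.8856  26.8012] yaw 2.4 F [-0.9049  0.5577  5.7071] op 0.48 q [0.0046 0.2174 2.0497 0.0004 0.8715 1.5324]
time_s: 18.6
eef_pos: [0.4361, 0.1197, 0.0985]
eef_rot: [0.0, 1.0, 0.021, 0.004]
wrist_force: [-0.2, -1.5, -3.4]
opening: 0.48
t 18.60 tcp [436.126  119.7261  98.4615] yaw 2.5 F [-0.1808 -1.5216 -3.4386] op 0.48 q [ 0.0045  0.0752  2.0234 -0.0001  1.0356  1.5325]
```

View pics/h1.png

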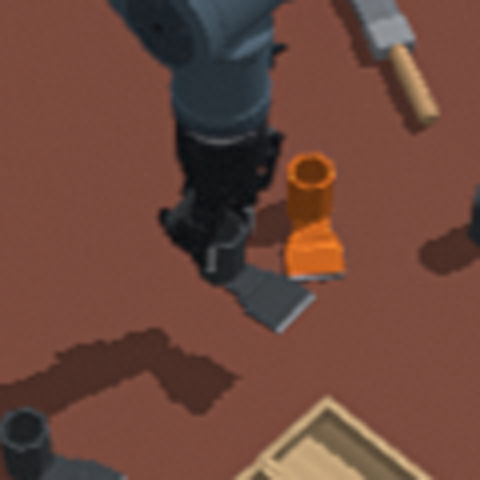

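```bash
python3 -m pendant '[[[29.5,-25,0,-1,0],[29.5,-25,0,-1,0],[29.5,-25,0,-1,0],[29.5,-25,0,-0.6,0],[29.5,-25,0,0,0],[29,-25,0,0,0],[0,0,-20,0,0],[0,0,0,0,0]]]' && python3 pose.py; python3 - <<'E'
from h import *
s=cam('scene'); save(s,'h1b.png',(270,150,390,270),4)
E
```

```text
time_s: 19.65
eef_pos: [0.6063, -0.0295, 0.071]
eef_rot: [-0.001, 1.0, -0.01, -0.004]
wrist_force: [0.3, -0.1, -2.8]
opening: 0.48
t 19.65 tcp [606.3196 -29.5001  71.0455] yaw -1.2 F [ 0.2717 -0.079  -2.7726] op 0.48 q [-0.244   0.4393  1.6275  0.0001  1.0832  1.3473]
```

View pics/h1b.png

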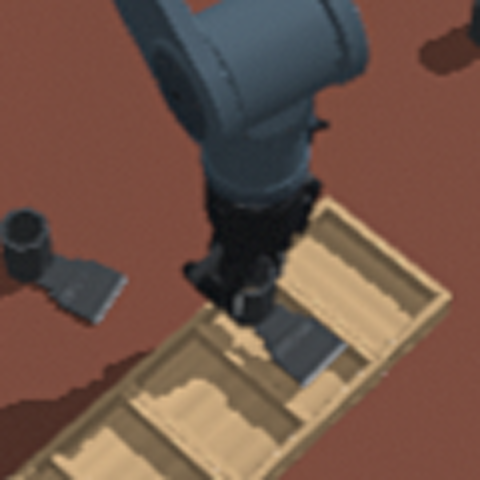

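```bash
python3 -m pendant '[[[0,0,-25,0,0],[0,0,-12,0,0],[0,0,-5,0,0],[0,0,0,0,0]]]' && python3 pose.py && python3 -m pendant '[[[0,0,0,0,58],[0,0,0,0,58],[0,0,0,0,58],[0,0,30,0,58],[0,0,42,0,58],[-7,48,0,3,70],[-7,48,0,3.5,70],[-7,48,0,3.5,70]]]' && python3 -m pendant '[[[-7,48,0,3.5,70],[-7,48,0,3.5,70],[-7,48,0,3.5,70],[-7,48,0,3.5,70],[-6,50,0,3.5,70],[0,0,0,0,70]]]' && python3 pose.py; python3 - <<'E'
from fit import *
s,t=cam('scene'),cam('top')
show('hoe4',*fit([s],HOE,'hoe',(.555,.356,.45)))
for x0 in [(.396,-.242,-.3),(.417,-.11,.2)]: show('hoe',*fit([s],HOE,'hoe',x0))
save(s,'h1c.png',(230,130,430,300),3.5)
E
```

```text
time_s: 20.2
eef_pos: [0.6097, -0.0297, 0.0348]
eef_rot: [-0.0, 1.0, -0.01, -0.0]
wrist_force: [-4.1, 0.3, 6.2]
opening: 0.482
t 20.20 tcp [609.6635 -29.7002  34.8426] yaw -1.1 F [-4.0835  0.3203  6.2022] op 0.48 q [-0.2429  0.4949  1.6347  0.0001  1.0124  1.347 ]
time_s: 21.2
eef_pos: [0.5888, 0.1149, 0.1055]
eef_rot: [-0.0, 0.997, 0.078, 0.0]
wrist_force: [0.4, 0.3, -0.7]
opening: 0.822
time_s: 21.95
eef_pos: [0.5538, 0.3591, 0.1052]
eef_rot: [-0.0, 0.973, 0.23, 0.0]
wrist_force: [-1.1, -0.5, -0.2]
opening: 0.817
t 21.95 tcp [553.7656 359.1339 105.1868] yaw 26.6 F [-1.0716 -0.5497 -0.1577] op 0.82 q [0.3955 0.4908 1.4725 0.0008 1.1778 1.5014]
hoe4 x 553.9 y 359.0 mm yaw 24.1 deg err 0.11
hoe x 395.7 y -241.4 mm yaw -19.5 deg err 0.06
hoe x 418.5 y -109.1 mm yaw 14.4 deg err 0.05
```

View pics/h1c.png

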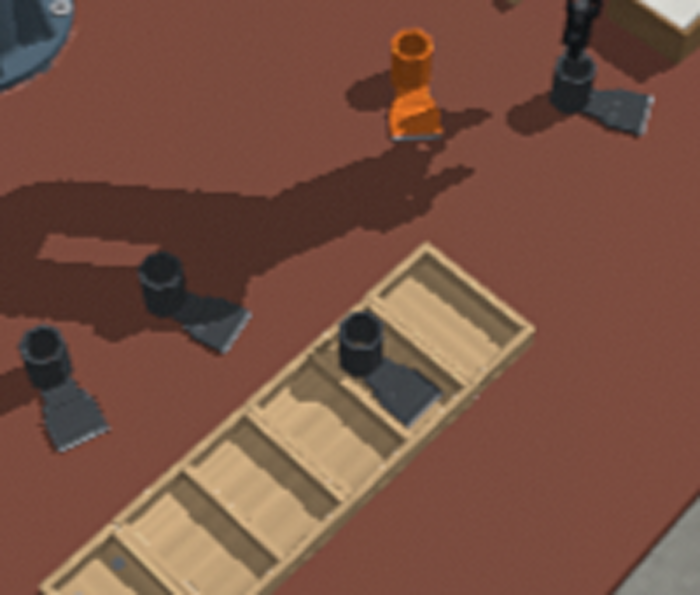

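```bash
python3 -m pendant '[[[0,0,-40,0,70],[0,0,-30,0,70],[0,0,-10,0,70],[0,0,0,0,0],[0,0,0,0,0],[0,0,0,0,0],[0,0,0,0,0],[0,0,0,0,0]]]' && python3 pose.py && python3 -m pendant '[[[0,0,30,0,0],[0,0,40,0,0],[7,-37,0,-3.4,0],[7,-37,0,-3.4,0],[7,-37,0,-3.4,0],[7,-38,0,-3.4,0],[7,-38,0,-3.4,0],[7,-38,0,-3.4,0]]]' && python3 -m pendant '[[[7,-38,0,-3.4,0],[8,-37,0,-3.5,0],[0,0,-20,0,0],[0,0,0,0,0]]]' && python3 pose.py; python3 - <<'E'
from h import *
s=cam('scene'); save(s,'h2.png',(290,130,410,250),4)
E
```

```text
time_s: 23.05
eef_pos: [0.5559, 0.3558, 0.0268]
eef_rot: [-0.0, 0.974, 0.228, 0.001]
wrist_force: [-0.3, -1.2, 6.4]
opening: 0.481
t 23.05 tcp [555.9367 355.8318  26.7887] yaw 26.3 F [-0.3291 -1.1956  6.44  ] op 0.48 q [ 0.3901  0.5946  1.4983 -0.0004  1.0465  1.5013]
time_s: 24.05
eef_pos: [0.5963, 0.1296, 0.0946]
eef_rot: [-0.0, 0.999, 0.051, -0.001]
wrist_force: [-0.3, -1.1, -3.0]
opening: 0.481
time_s: 24.55
eef_pos: [0.6093, 0.0561, 0.0724]
eef_rot: [-0.0, 1.0, -0.008, -0.003]
wrist_force: [-0.8, 0.0, -4.2]
opening: 0.483
t 24.55 tcp [609.3267  56.1427  72.4317] yaw -1.0 F [-0.7549  0.0363 -4.1825] op 0.48 q [-0.1021  0.445   1.6158  0.0005  1.0867  1.4852]
```

View pics/h2.png

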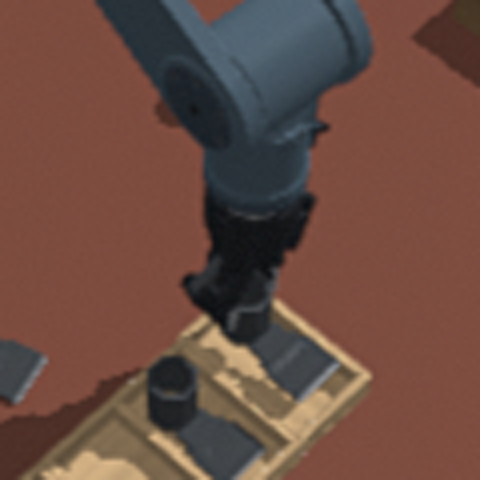

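```bash
python3 -m pendant '[[[0,0,-25,0,0],[0,0,-12,0,0],[0,0,-5,0,0],[0,0,0,0,0]]]' && python3 pose.py && python3 -m pendant '[[[0,0,0,0,58],[0,0,0,0,58],[0,0,0,0,58],[0,0,30,0,58],[0,0,42,0,58],[-32,-27,0,2.5,70],[-33,-28,0,2.5,70],[-32,-27,0,2.5,70]]]' && python3 -m pendant '[[[-33,-28,0,2.5,70],[-32,-28,0,2.5,70],[-33,-28,0,2.5,70],[0,0,0,0,70]]]' && python3 pose.py; python3 - <<'E'
from fit import *
s,t=cam('scene'),cam('top')
for x0 in [(.396,-.242,-.3),(.417,-.11,.2)]: show('hoe',*fit([s],HOE,'hoe',x0))
for r in spotter.tip_of('scene','hoe1'): print(w(s,r['at']),r['confidence'])
E
```

```text
time_s: 25.1
eef_pos: [0.6117, 0.0567, 0.0348]
eef_rot: [-0.0, 1.0, -0.008, -0.0]
wrist_force: [-5.4, 0.8, 4.9]
opening: 0.486
t 25.10 tcp [611.7434  56.6638  34.7903] yaw -0.9 F [-5.364   0.8175  4.8801] op 0.49 q [-0.1007  0.5022  1.6237  0.0002  1.0163  1.4852]
time_s: 26.1
eef_pos: [0.514, -0.0271, 0.1055]
eef_rot: [0.0, 0.998, 0.058, 0.0]
wrist_force: [-0.2, -0.2, 0.1]
opening: 0.822
time_s: 26.6
eef_pos: [0.4155, -0.1116, 0.1053]
eef_rot: [0.0, 0.993, 0.121, -0.0]
wrist_force: [-0.1, -0.2, -0.2]
opening: 0.819
t 26.60 tcp [ 415.4529 -111.6189  105.3147] yaw 13.9 F [-0.1126 -0.232  -0.2373] op 0.82 q [-0.5396  0.0177  2.0669 -0.0004  1.0572  0.7895]
hoe x 395.7 y -241.4 mm yaw -19.5 deg err 0.06
hoe x 418.4 y -108.8 mm yaw 14.0 deg err 0.10
[ 0.3936 -0.2427  0.0049] 0.95
[ 0.6041 -0.0334  0.0074] 0.93
[0.6138 0.052  0.0099] 0.76
[ 0.4137 -0.1117  0.0011] 0.67
[ 0.4038  0.2655 -0.0013] 0.63
```

```bash
python3 -m pendant '[[[0,0,-40,0,70],[0,0,-30,0,70],[0,0,-10,0,70],[0,0,0,0,0],[0,0,0,0,0],[0,0,0,0,0],[0,0,0,0,0],[0,0,0,0,0]]]' && python3 pose.py && python3 -m pendant '[[[0,0,30,0,0],[0,0,40,0,0],[38,0,0,-3,0],[38,1,0,-3,0],[38,1,0,-3,0],[38,0,0,-3,0],[39,0,0,-3,0],[0,0,0,0,0]]]' && python3 pose.py && python3 -m pendant '[[[0,0,-20,0,0],[0,0,0,0,0]]]'; python3 - <<'E'
from h import *
s=cam('scene'); save(s,'h3.png',(260,150,380,270),4)
E
```

```text
time_s: 27.75
eef_pos: [0.4178, -0.1106, 0.0262]
eef_rot: [0.0, 0.993, 0.122, 0.001]
wrist_force: [0.4, 1.7, 6.9]
opening: 0.479
t 27.75 tcp [ 417.796  -110.6432   26.2232] yaw 14.0 F [0.4464 1.7367 6.9255] op 0.48 q [-0.5352  0.1826  2.0952  0.0004  0.862   0.7902]
time_s: 28.75
eef_pos: [0.6096, -0.1085, 0.0947]
eef_rot: [0.0, 1.0, -0.008, 0.0]
wrist_force: [-0.6, 0.6, -3.9]
opening: 0.478
t 28.75 tcp [ 609.6082 -108.4864   94.7198] yaw -0.9 F [-0.6406  0.5951 -3.9412] op 0.48 q [-0.3675  0.4243  1.5926 -0.0001  1.1239  1.2196]
time_s: 29.0
eef_pos: [0.6045, -0.1075, 0.072]
eef_rot: [-0.001, 1.0, -0.008, -0.003]
wrist_force: [-0.6, -0.2, -3.2]
opening: 0.479
```

View pics/h3.png

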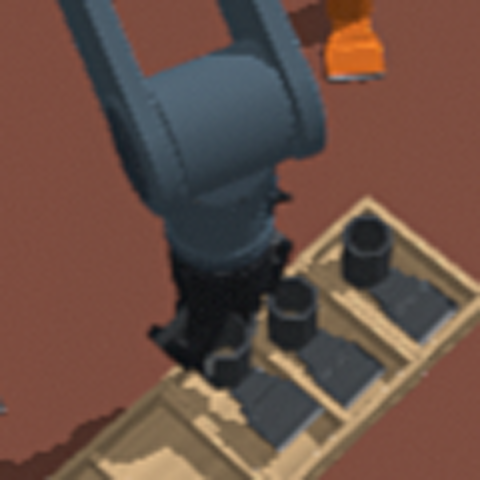

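```bash
python3 -m pendant '[[[0,0,-25,0,0],[0,0,-12,0,0],[0,0,-5,0,0],[0,0,0,0,0]]]' && python3 pose.py && python3 -m pendant '[[[0,0,0,0,54],[0,0,0,0,54],[0,0,0,0,54],[0,0,30,0,54],[0,0,42,0,54],[-35,-22,0,-3,70],[-36,-22,0,-3,70],[-36,-23,0,-3,70]]]' && python3 -m pendant '[[[-35,-22,0,-3,70],[-36,-22,0,-3,70],[-36,-23,0,-3.4,70],[0,0,0,0,70]]]' && python3 pose.py; python3 - <<'E'
from fit import *
s=cam('scene')
show('hoe',*fit([s],HOE,'hoe',(.396,-.242,-.3)))
for r in spotter.tip_of('scene','hoe1'): print(w(s,r['at']),r['confidence'])
E
```

```text
time_s: 29.55
eef_pos: [0.6081, -0.1085, 0.0343]
eef_rot: [0.0, 1.0, -0.008, 0.0]
wrist_force: [-0.1, -0.3, -2.1]
opening: 0.479
t 29.55 tcp [ 608.1165 -108.4787   34.3483] yaw -1.0 F [-0.0733 -0.2817 -2.1482] op 0.48 q [-0.3684  0.5082  1.6156 -0.      1.0171  1.219 ]
time_s: 30.55
eef_pos: [0.5001, -0.1759, 0.1056]
eef_rot: [0.0, 0.996, -0.087, 0.0]
wrist_force: [-0.6, -0.4, -0.3]
opening: 0.819
time_s: 31.05
eef_pos: [0.3923, -0.2436, 0.1055]
eef_rot: [0.0, 0.985, -0.17, -0.0]
wrist_force: [-0.4, 0.4, -0.1]
opening: 0.818
t 31.05 tcp [ 392.3151 -243.5754  105.4551] yaw -19.6 F [-0.4455  0.4327 -0.1499] op 0.82 q [-0.8133  0.089   1.9911 -0.0004  1.0613  1.0993]
hoe x 395.7 y -241.6 mm yaw -19.1 deg err 0.06
[ 0.3962 -0.2433  0.0026] 0.95
[ 0.6018 -0.0312  0.008 ] 0.86
[ 0.607  -0.1117  0.0096] 0.75
[0.4034 0.2626 0.0005] 0.75
[0.6159 0.0537 0.0079] 0.6
[ 0.5986 -0.5085 -0.0008] 0.26
```

```bash
python3 -m pendant '[[[0,0,-40,0,70],[0,0,-30,0,70],[0,0,-10,0,70],[0,0,0,0,0],[0,0,0,0,0],[0,0,0,0,0],[0,0,0,0,0],[0,0,0,0,0]]]' && python3 pose.py && python3 -m pendant '[[[0,0,30,0,0],[0,0,40,0,0],[35,-5,0,3,0],[35,-5,0,3,0],[35,-5,0,3,0],[35,-5,0,3,0],[35,-5,0,3,0],[36,-5,0,3.4,0]]]' && python3 -m pendant '[[[0,0,-20,0,0],[0,0,0,0,0]]]' && python3 pose.py; python3 - <<'E'
from h import *
s=cam('scene'); save(s,'h4.png',(230,180,350,300),4)
E
```

```text
time_s: 32.15
eef_pos: [0.3947, -0.2429, 0.0263]
eef_rot: [0.0, 0.986, -0.168, 0.001]
wrist_force: [0.6, 1.8, 6.8]
opening: 0.486
t 32.15 tcp [ 394.7351 -242.8792   26.3182] yaw -19.4 F [0.6434 1.8162 6.7576] op 0.49 q [-0.8089  0.2427  2.0184  0.0005  0.8785  1.0994]
time_s: 33.15
eef_pos: [0.6053, -0.2723, 0.0944]
eef_rot: [-0.0, 1.0, -0.007, -0.001]
wrist_force: [0.3, -1.0, -3.1]
opening: 0.479
time_s: 33.4
eef_pos: [0.6022, -0.2708, 0.0718]
eef_rot: [-0.002, 1.0, -0.008, -0.003]
wrist_force: [-1.1, 0.6, -3.2]
opening: 0.486
t 33.40 tcp [ 602.1914 -270.7609   71.7708] yaw -1.0 F [-1.0789  0.613  -3.171 ] op 0.49 q [-0.6018  0.5382  1.4785 -0.0004  1.132   0.9862]
```

View pics/h4.png

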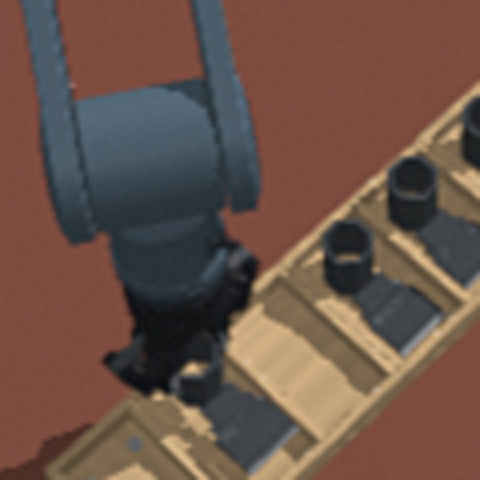

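```bash
python3 -m pendant '[[[0,0,-25,0,0],[0,0,-12,0,0],[0,0,-5,0,0],[0,0,0,0,0]]]' && python3 pose.py && python3 -m pendant '[[[0,0,0,0,54],[0,0,0,0,54],[0,0,0,0,54],[0,0,30,0,54],[0,0,50,0,54],[0,0,50,0,60],[-45,-20,20,0,60],[-45,-20,0,0,60]]]' && python3 -m pendant '[[[-45,-20,0,0,60],[-45,-20,0,0,60],[-45,-20,0,0,60],[0,0,0,0,60]]]' && python3 pose.py; python3 - <<'E'
from fit import *
s,t=cam('scene'),cam('top')
for r in spotter.tip_of('scene','hoe1'): print(w(s,r['at']),r['confidence'])
save(s,'fin_s.png',(200,100,440,340),2.5); save(t,'fin_t.png',(160,120,520,300),2.2)
E
```

```text
time_s: 33.95
eef_pos: [0.6048, -0.2725, 0.0344]
eef_rot: [0.0, 1.0, -0.008, 0.0]
wrist_force: [-0.1, 0.3, -1.3]
opening: 0.481
t 33.95 tcp [ 604.8474 -272.5492   34.433 ] yaw -1.0 F [-0.0813  0.3287 -1.2515] op 0.48 q [-0.6018  0.5906  1.4858 -0.0001  1.0646  0.986 ]
time_s: 34.95
eef_pos: [0.5155, -0.3136, 0.1863]
eef_rot: [0.002, 1.0, -0.008, 0.002]
wrist_force: [-0.4, -1.0, 0.6]
opening: 0.701
time_s: 35.45
eef_pos: [0.3775, -0.3737, 0.1836]
eef_rot: [0.0, 1.0, -0.01, -0.0]
wrist_force: [0.5, 0.1, -0.7]
opening: 0.703
t 35.45 tcp [ 377.525  -373.7349  183.567 ] yaw -1.2 F [ 0.5249  0.0859 -0.6733] op 0.70 q [-1.0036  0.132   1.7638 -0.0006  1.2454  0.5882]
[0.6128 0.0546 0.0091] 0.8
[ 0.4053  0.2664 -0.001 ] 0.76
[ 0.6001 -0.0329  0.0056] 0.66
[ 0.6058 -0.2756  0.0128] 0.58
[ 0.6082 -0.1133  0.01  ] 0.56
[ 0.3344 -0.4708  0.0004] 0.47
```

View pics/fin_s.png

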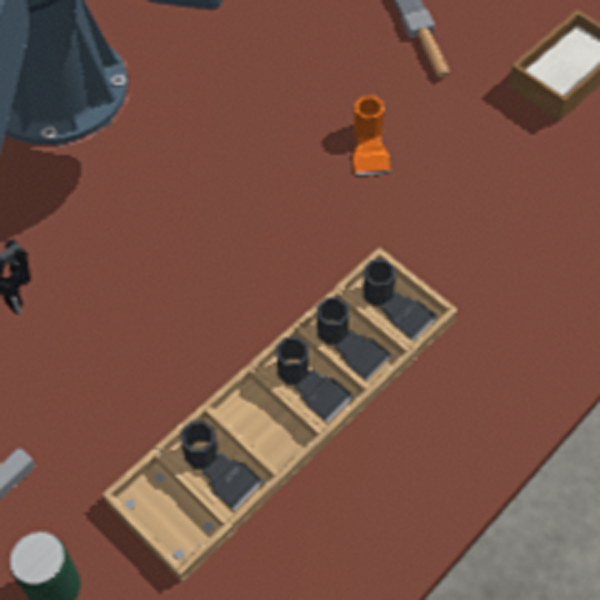

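View pics/fin_t.png

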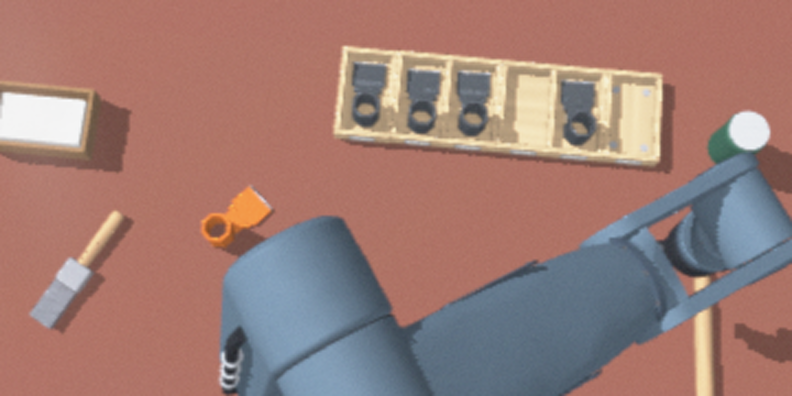

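Both views show four heads flat, eyes to the front, and the row closed. I'll check the row numerically and hand in.

```bash
python3 - <<'E'
import fit
from fit import *
s=cam('scene'); om=fit.mask
def m2(c,k): return cv2.morphologyEx(om(c,'tray')|om(c,'hoe'),cv2.MORPH_CLOSE,np.ones((7,7)))
fit.mask=m2
ROW=[box(.142,.086,.03)+[0,-.25,0],box(.142,.164,.03)+[0,-.125,0],box(.142,.164,.03)+[0,.039,0],box(.142,.086,.03)+[0,.164,0]]
e=an*0
parts=ROW+[HOE[0]+[-.032,y,.008] for y in(-.164,0,.078,.164)]
x,f=fit.fit([s],parts,'tray',(.641,-.108,-.025),110); show('row',x,f)
fit.mask=om
c,sn=np.cos(x[2]),np.sin(x[2])
for y in(-.164,0,.078,.164):
    p=[x[0]-.032*c-sn*y,x[1]-.032*sn+c*y]
    H=[P+[0,0,.008] for P in HOE]; h,e=fit.fit([s],H,'hoe',(p[0],p[1],x[2])); show('hoe',h,e); print('  dev mm',(h[:2]-p)*1e3)
print(order.hand_in())
E
```

```text
Traceback (most recent call last):
AttributeError: 'function' object has no attribute 'mask'
```

```bash
python3 - <<'E'
import fit as F
from h import *
s=cam('scene'); om=F.mask; box=F.box
F.mask=lambda c,k: cv2.morphologyEx(om(c,'tray')|om(c,'hoe'),cv2.MORPH_CLOSE,np.ones((7,7)))
ROW=[box(.142,.086,.03)+[0,-.25,0],box(.142,.164,.03)+[0,-.125,0],box(.142,.164,.03)+[0,.039,0],box(.142,.086,.03)+[0,.164,0]]
parts=ROW+[F.HOE[0]+[-.032,y,.008] for y in(-.164,0,.078,.164)]
x,f=F.fit([s],parts,'tray',(.641,-.108,-.025),110); F.show('row',x,f)
F.mask=om
c,sn=np.cos(x[2]),np.sin(x[2])
for y in(-.164,0,.078,.164):
    p=np.array([x[0]-.032*c-sn*y,x[1]-.032*sn+c*y])
    h,e=F.fit([s],[P+[0,0,.008] for P in F.HOE],'hoe',(p[0],p[1],x[2])); F.show('hoe',h,e); print('  dev mm',(h[:2]-p)*1e3)
E
```

```text
row x 639.8 y -106.9 mm yaw -1.3 deg err 0.01
hoe x 605.6 y -273.4 mm yaw -0.2 deg err 0.09
  dev mm [ 1.4923 -3.2262]
hoe x 608.7 y -107.6 mm yaw -1.5 deg err 0.08
  dev mm [ 0.8879 -1.3797]
hoe x 607.5 y -29.6 mm yaw -0.8 deg err 0.07
  dev mm [-2.0631 -1.3548]
hoe x 612.2 y 55.4 mm yaw 0.7 deg err 0.07
  dev mm [ 0.7246 -2.373 ]
```

Row unchanged, still 1% error, and every head is within about 4 mm and 2° of where it belongs.

```bash
python3 -c "
from bench import order; print(order.hand_in())"
```

```text
the job is handed in; nothing more can be done
None
```

The job is done and handed in at about 35 s of the 210 s allowed.

**Trays:** I pinched each loose tray, straightened it and pushed it flush in order: tray_a to the end tray, then tray_b, then tray_c. The pushes read 14 to 23 N at the wrist. After loading, the silhouette of an ideal closed row fitted the scene picture with about 1% error. The front edges were in line at -1.3°, which matches the end tray.

**Heads:** There were four dark hoe heads on the bench. They now lie in tray_a's right pocket, both pockets of tray_b, and tray_c, with eyes to the front and blades to the back. A final fit put each within about 4 mm and 2° of its place. The final pictures show them flat.

**Left alone:** I did not touch the orange look-alike, hammer, can, box or brush. I saw no knock and no slackened grip during the run.

**Disagreements in the checks:** The scene and top views differed by 2 to 3 mm throughout, so I placed the heads by their average. Two checks came from the scene camera alone: the last numeric fit of row and heads, and the earlier 1% fit of the full row before loading. In that earlier check, the top view fitted only to 13%.

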